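Draw a dropped ring blank out from under the bench riser

ROBOT

A 6-joint arm with a two-finger parallel gripper is mounted at the origin on a cart in front of the work surface, level with it; the furniture and walls round the work are solid. World frame = base frame: x ahead of the robot, y to its left, z up, the work surface at z = 0. Lengths are in mm, angles in rad, forces in N, time in s.
With the tool pointing down it reaches from about 275 to 750 mm from the base axis. Payload 10.2 kg.
Tool frame: the origin (TCP) lies midway between the tips of the shut fingers; the grasp point (between the pads) lies 19 mm behind it; z points along the fingers, y is the line along which they close (so a half turn about z gives the same grasp; the last joint's range is limited). The gripper opens to 85 mm and grips with 20 to 120 N. Pads are 22 mm wide; open, the fingers measure 114 mm over their backs; the gripper's body (76 mm by 85 mm) begins 54 mm behind the grasp point. The pads swing forward as they close: fully open they stand 13 mm farther back than shut.
Start: joints at [1.058, 0.313, 1.498, -0, 1.331, -0.223], TCP at [150.037, 503.11, 231.294] pointing down, gripper open.
Joint ranges: [-2.94, 2.94], [-0.97, 2.17], [0.19, 2.56], [-1.23, 4.37], [0.02, 3.11], [-2.88, 2.88]. Speed limits (rad/s): [2.39, 2.39, 3.01, 3.14, 3.14, 3.14].

INTERFACE

Orientations are given as a unit quaternion [w, x, y, z].
In Python, from rig import sense, capture, finish_job, find_in, place_of gives the robot as it stands. The module is installed in compiled form; this text tells all that it offers.
- The arm moves only by the shell command python3 -m jog 'ROWS' [FORCE]. ROWS is JSON, a list of rows, each an object of numbers: "tx", "ty", "tz": the shift along the tool's x, y, z in mm; "ax", "ay", "az": the turn, a rotation vector about the tool's x, y, z in rad; "jaw": the closure, from -1 (fully open) to 1 (shut), so that 0 is half open. In form: [{"tx": .., "ty": .., "tz": .., "ax": .., "ay": .., "az": .., "jaw": ..}, ...]. A call has 1 to 5 rows; each row shifts and turns the commanded pose from where the row before left it, along the tool's axes as they then stand; what a row does not reach is not made up. A row lasts 1/8 s, in which the tool goes at most 62.5 mm and 10.7 degrees, less where a joint would pass 70% of its speed; a pose out of reach is approached as far as the arm can. A call with a gripper value outside its range is refused whole. The fingers move at their own pace and stop on an object; FORCE is the grip in N (left out, the last holds). Time passes only in rows, so rows that do not move let the fingers close. It gives the time, the measured TCP pose, the force, the opening and the grip force at its end, in the units of the state.
- sense(): the state, without advancing time (a new reading comes with each control period).
- capture(name): name is "side" or "top" or "wrist"; returns a dict with "color" (420x560x3 uint8, red, green, blue), "depth" (420x560 float32, mm along the optical axis (not along the pixel's ray), 0 where there is no reading), "fx", "fy", "cx", "cy" (pixels), "camera_from_world" (4x4, takes a point from world to camera coordinates); the wrist camera has in their place "mount" (4x4, takes a point from camera to tool coordinates, whose origin is the TCP and whose axes are the flange's). Camera axes: x right, y up, looking along -z (the intrinsics and any distortion apply to the point x, -y, -z); pixel columns grow to the right and rows downward; lengths in mm; the calibration is good to about 2 mm. A picture is of the moment at which its call begins: read the wrist's pose just before it.
- finish_job(): hands the job in; it is judged then, once.
Trained networks look in the newest picture that a camera, given by its name, has taken for a name from the list of things; names that differ only in an ending like _2 or _b are one class to them, and where a whole thing is asked for, a point or a joint stands for the part that bears it (a point fixed in the world has none). Each returns a list of dicts, best first, with "conf" (0 to 1); they miss things now and then, are a little off and sometimes report something else, mostly with a low value. They report only what shows in the picture. A call takes as long as a camera call. They do not tell look-alikes from the thing itself.
- find_in(query, camera): "centre" ([column, row] in pixels, amid what is visible of it).
- place_of(query, camera): "centre" ([column, row] in pixels: a listed point, or the origin of a listed thing).
The state is a dict: "time_s": time; "joints": joint angles; "dq": joint speeds; "tau": joint torques, N m; "eef_pos": TCP position; "ee_rot": TCP orientation; "force": force on the tool from outside, world axes, zero at the start; "wrist_torque": the same for the moment, N m; "grip_width": opening from 0.0 (shut) to 1.0 (fully open); "grip_force": force on a finger pad.
Only numpy, scipy, OpenCV 4.12 (cv2) and the standard library are available. Lean on these libraries where they do the work, as an engineer would, in place of code of your own. Each camera call takes 0.05 s, during which the arm holds its last target. There are 200 camera calls.

TASK

A copper ring blank has rolled right to the back of the low riser on the bench, against its back board, where no finger can reach and nothing can get behind it. Reach in with the rubber-tipped draw stick, feel for the ring, pin it lightly under the rubber and draw it out until it lies well clear of the riser, then lay the stick down flat on the bench, rubber side down, and set the ring flat in the middle of the steel bench block. The ring is soft, so press on it only gently, and do not shove the riser or disturb what stands on it.

Things in the scene. Friction and masses are not known exactly. Their poses are not given: they have to be found in the camera images.
- riser: Loose wooden riser (shelf), 1.8 kg, 100 mm deep (x), 300 mm wide (y), open only at the front (-x). Board: underside 46 mm, top 58 mm (front bead 63 mm) above the bench. End walls' inner faces at y = +-134 mm; back board's inner face at x = +44 mm, 80 mm high. Origin: on the bench under its centre. What stands on it is behind x = -15 mm, up to 114 mm above the bench.
- riser_front (a point): Middle of the riser's front edge (50 mm in front of the riser's origin), at bench height; x points into the riser.
- draw_stick: Loose stick, 110 g: dark wooden handle 24 mm wide (y), 18 mm high, x = -60 to +35 mm, then a steel strip 18 mm wide to x = +155 mm with a rubber roll, 12 mm diameter and 26 mm wide, under its end at x = +147 mm. The strip is bent up, differently each time and not given: the roll's underside is 0 to 18 mm above the handle's (z = 0). Origin: under the grip; x to the tip, z up.
- stick_grip (a point): Where to grip the stick: centre of the handle, 9 mm above its underside. With the handle's rear end tipped up 10 to 13 degrees the roll is the stick's lowest point. Held with 90 N it yields about 1 mm at the tip per newton. The rubber grips the ring over twice as well as the bench does: pinned with 2 to 5 N, the ring follows the roll.
- ring_blank: Copper ring blank, 22 mm outside diameter, 8 mm high, 10 to 17 g, lying flat on the bench under the riser, 1 to 6 mm from the back board, up to 100 mm to either side of the riser's middle. Origin: centre of its underside, z along its axis.
- bench_block: Plain square steel block 65 x 65 x 20 mm, 0.66 kg, loose on the open bench. Origin: centre of its underside; its top is at z = 20 mm.
- flux_jar: White-capped jar, 51 mm across, 56 mm high, standing loose on the riser. Origin: centre of its underside.
- beeswax: Round yellow cake of wax, 43 mm across, 21 mm high, loose on the riser. Origin: centre of its underside.
- charcoal: Black soldering block 36 x 62 x 28 mm, loose on the riser. Origin: centre of its underside.
There are look-alikes about, which are no part of the job. What is shaped like the draw_stick but purple is not meant. What is shaped like the bench_block but purple is not meant.

How it is judged (in metres and radians):
On the way, in this order (a step that is already met when the one before it is completed fails the run):
1. the stick bears on the ring blank while it is still under the riser (contact force between draw_stick and ring_blank above 0.5 N and x of ring_blank in the frame of riser above -0.03 m), for 0.1 s.
2. the ring blank lies on the open bench, its centre at least 25 mm in front of the riser's front edge, not yet touched by the fingers (x of ring_blank in the frame of riser below -0.075 m and height (world z) of ring_blank below 0.006 m and contact force between the fingers and ring_blank below 0.1 N), for 0.2 s.
At the end, for the whole second after the job is handed in: The ring blank lies flat and still on the bench block, its centre within 20 mm of the block's middle; the draw stick lies still and flat on the bench, rubber side down (horizontal distance between ring_blank and bench_block below 0.02 m and ((angle between ring_blank's own z axis and vertical below 0.12 rad and height (world z) of ring_blank between 0.017 and 0.024 m) or (angle between ring_blank's own z axis and vertical above 3.02 rad and height (world z) of ring_blank between 0.025 and 0.032 m)) and linear speed of each of ring_blank, draw_stick below 0.02 m/s and height (world z) of draw_stick below 0.006 m and angle between draw_stick's own z axis and vertical below 0.1 rad); the robot touches nothing.
It fails at once if the stick presses the ring blank with more than 8 N (contact force between draw_stick and ring_blank above 8 N).
It fails at once if the riser is shoved more than 10 mm (distance of riser from where it was at the start of the episode above 0.01 m).
It fails at once if something on the riser is knocked more than 15 mm or tipped (distance of any of flux_jar, beeswax, charcoal from where it was at the start of the episode above 0.015 m or angle between flux_jar's own z axis and vertical above 0.3 rad).
It also fails if it takes over 72 s, if anything falls off the work surface, if the arm or the gripper's body presses on something with over 40 N, if the wrist force passes 120 N, or if a joint passes its speed limit or range.

## Working session

There is one attempt and no reset: what is moved stays moved. The work goes in short steps, Python scripts to look and compute and a shell command to move; the robot and the scene stay as the last step left them, time stands still between calls to the robot, and variables do not carry over. Pictures are saved under pics/ and viewed, at most 10 in all, crops included, and the job is handed in when it is done.

```bash
mkdir -p pics; cat > h.py <<'E'
import numpy as np, cv2
from rig import sense, capture, finish_job, find_in, place_of
from scipy.spatial.transform import Rotation as R
def rot(s):
    q=s["ee_rot"]; return R.from_quat([q[1],q[2],q[3],q[0]])
def T_wc(c,s=None):
    if "camera_from_world" in c: return np.linalg.inv(np.array(c["camera_from_world"]))
    T=np.eye(4); T[:3,:3]=rot(s).as_matrix(); T[:3,3]=s["eef_pos"]
    return T@np.array(c["mount"])
def ray(c,px,s=None):
    T=T_wc(c,s); d=np.array([(px[0]-c["cx"])/c["fx"],-(px[1]-c["cy"])/c["fy"],-1.])
    return T[:3,3],T[:3,:3]@d
def atz(c,px,z,s=None):
    o,d=ray(c,px,s); return o+d*(z-o[2])/d[2]
def atd(c,px,s=None):
    o,d=ray(c,px,s); return o+d*float(c["depth"][int(round(px[1])),int(round(px[0]))])
def cloud(c,s=None):
    T=T_wc(c,s); v,u=np.mgrid[:420,:560]; D=c["depth"]
    P=np.stack([(u-c["cx"])/c["fx"]*D,-(v-c["cy"])/c["fy"]*D,-D],-1)
    return P@T[:3,:3].T+T[:3,3]
def save(c,n): cv2.imwrite("pics/"+n,c["color"][:,:,::-1])
E
python3 - <<'E'
from h import *
s=sense(); print(s); 
cs={}
for n in("top","side"):
    c=capture(n); cs[n]=c; print(n,[k for k in c], T_wc(c,s)[:3].round(2).tolist())
    for q in("riser_front","stick_grip","draw_stick","ring_blank","bench_block","riser","flux_jar"):
        r=place_of(q,n); print(q,[(np.round(x["centre"]).tolist(),round(x["conf"],2),atz(c,x["centre"],0,s)[:2].round().tolist()) for x in r[:3]])
save(cs["top"],"top.png"); save(cs["side"],"side.png")
cv2.imwrite("pics/both.png",cv2.resize(np.hstack([cs["top"]["color"],cs["side"]["color"]])[:,:,::-1],(800,300)))
E
```

```text
{'time_s': 0.0, 'joints': array([ 1.05759798e+00,  3.13445910e-01,  1.49846740e+00, -7.83294036e-06,
        1.33096824e+00, -2.23376649e-01]), 'dq': array([ 1.29221195e-03, -2.58942295e-04, -6.47231191e-04, -9.25880179e-05,
       -1.48399164e-03, -3.07796184e-04]), 'tau': array([-2.91311892e-05, -4.12274730e+01, -2.59734625e+01, -2.09704740e-04,
        4.23860532e-03, -5.42828182e-07]), 'eef_pos': array([149.90558238, 502.87099992, 230.72574812]), 'ee_rot': array([-2.28464880e-04,  1.44403261e-01,  9.89518713e-01, -6.02605494e-04]), 'force': array([-0.03466945,  0.11845375,  0.58326379]), 'wrist_torque': array([0.05169819, 0.00035233, 0.00667902]), 'grip_force': 0.0, 'grip_width': 1.000501297482461}
top ['color', 'depth', 'fx', 'fy', 'cx', 'cy', 'camera_from_world'] [[0.03, 0.98, -0.19, 339.56], [-1.0, 0.03, -0.0, 20.46], [0.0, 0.19, 0.98, 1299.33]]
riser_front []
stick_grip [([254.0, 272.0], 0.79, [432.0, 94.0]), ([404.0, 267.0], 0.73, [457.0, -289.0])]
draw_stick [([250.0, 274.0], 0.73, [429.0, 106.0]), ([404.0, 267.0], 0.68, [456.0, -289.0])]
ring_blank []
bench_block [([167.0,
[... 186 characters left out ...]
28, [449.0, 320.0])]
side ['color', 'depth', 'fx', 'fy', 'cx', 'cy', 'camera_from_world'] [[-1.0, -0.01, -0.02, 561.0], [-0.01, -0.46, 0.89, 1019.04], [-0.02, 0.89, 0.46, 608.54]]
riser_front []
stick_grip [([330.0, 252.0], 0.67, [429.0, 81.0]), ([311.0, 195.0], 0.58, [453.0, -283.0])]
draw_stick [([333.0, 257.0], 0.92, [423.0, 109.0]), ([309.0, 195.0], 0.48, [461.0, -282.0]), ([240.0, 215.0], 0.47, [691.0, -135.0])]
ring_blank [([311.0, 193.0], 0.58, [453.0, -303.0]), ([235.0, 248.0], 0.57, [688.0, 62.0])]
bench_block [([275.0, 323.0], 0.97, [574.0, 356.0]), ([336.0, 309.0], 0.58, [441.0, 314.0])]
riser [([244.0, 251.0], 0.55, [661.0, 74.0])]
flux_jar [([234.0, 250.0], 0.63, [692.0, 68.0])]
```

View pics/top.png

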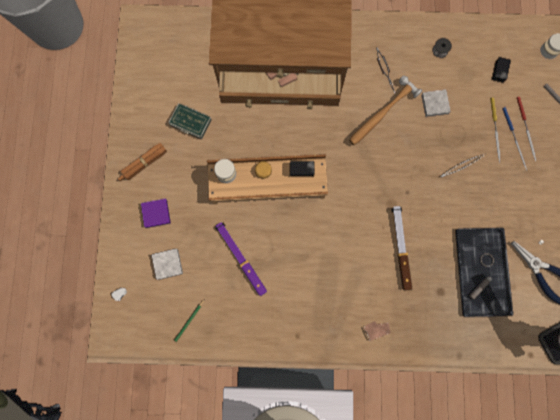

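View pics/side.png

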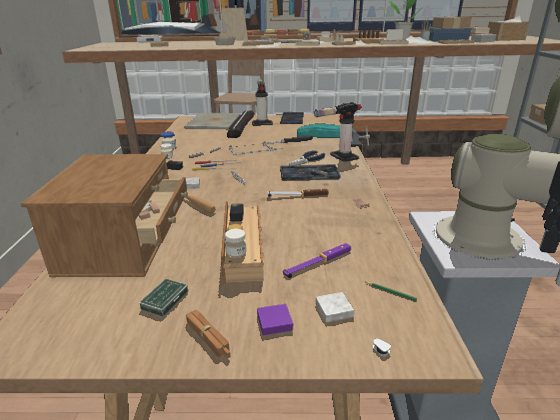

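The stick meant is the brown-handled one at top px (404,267); the one at (245,262) is purple. For the block there is grey at (167,263), grey at (436,103), and purple at (156,213), which is excluded. I'll check sizes and an enlarged crop.

```bash
python3 - <<'E'
from h import *
c=capture("top"); P=cloud(c); col=c["color"]
print("ground", np.median(P[300:340,150:350,2]))
def box(name,u0,u1,v0,v1,z0,z1):
    Q=P[v0:v1,u0:u1].reshape(-1,3); m=(Q[:,2]>z0)&(Q[:,2]<z1); Q=Q[m]
    r=cv2.minAreaRect(Q[:,:2].astype(np.float32)); b=cv2.boxPoints(r)
    print(name,len(Q),"c",np.round(r[0],1),"size",np.round(r[1],1),"ang",round(r[2],1),"z",np.percentile(Q[:,2],[5,50,95]).round(1)); print(b.round(0).tolist())
box("block",145,190,240,285,12,40)
box("grey2",418,455,85,120,8,60)
box("riser",200,335,150,210,45,70)
box("purpleblock",135,178,195,232,12,40)
box("handle",390,418,245,295,10,30)
box("strip",385,415,200,250,4,35)
a=cv2.resize(col[240:290,140:195],None,fx=6,fy=6); b=cv2.resize(col[80:130,410:465],None,fx=6,fy=6); d=cv2.resize(col[195:295,380:430],None,fx=6,fy=6)
H=600; im=np.zeros((600,660,3),np.uint8); im[:300,:330]=a; im[300:,:330]=b; im[:,340:640]=d
cv2.imwrite("pics/crop.png",im[:,:,::-1])
E
```

```text
ground -0.188661622878044
block 684 c [446.  315.5] size [65.5 65.2] ang 15.3 z [15.9 20.  24.3]
[[406.0, 338.0], [423.0, 275.0], [486.0, 293.0], [469.0, 356.0]]
grey2 636 c [ 898.5 -371.8] size [75.9 90.6] ang 0.4 z [13.1 20.2 25.2]
[[860.0, -327.0], [861.0, -417.0], [937.0, -417.0], [936.0, -326.0]]
riser 3560 c [662.9  67.6] size [ 97.7 300.9] ang 4.8 z [54.1 58.8 64.7]
[[602.0, 214.0], [627.0, -86.0], [724.0, -78.0], [699.0, 222.0]]
purpleblock 649 c [576.4 354.7] size [67.5 65.8] ang 12.8 z [16.  20.5 24.6]
[[536.0, 379.0], [551.0, 315.0], [617.0, 330.0], [602.0, 394.0]]
handle 411 c [ 454.8 -285.4] size [115.7  24.6] ang 7.2 z [11.6 17.1 21.6]
[[396.0, -280.0], [399.0, -305.0], [514.0, -290.0], [511.0, -266.0]]
strip 396 c [ 566.  -277.6] size [ 74.8 129.8] ang 89.4 z [ 4.4 15.6 22. ]
[[501.0, -314.0], [630.0, -316.0], [631.0, -241.0], [502.0, -240.0]]
```

View pics/crop.png

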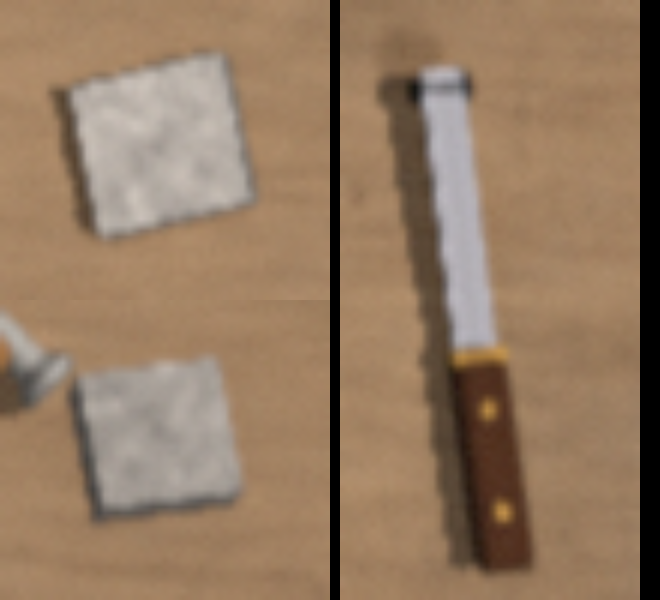

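The crop shows the brown stick, with its black roll at the top end (tip), lying along +x with its shadow growing toward the tip. The near grey block (top px 167,263) measures 65×65×20 and is in reach, so it is the one meant. The other grey slab (436,103) is out of reach, about 970 mm away.

Next I check the wrist camera mount, then move to look under the riser.

```bash
python3 - <<'E'
from h import *
s=sense(); c=capture("wrist"); print(np.array(c["mount"]).round(2), c["fx"],c["cx"],c["cy"]); T=T_wc(c,s); print(T.round(2))
t=capture("top")
for p in place_of("stick_grip","top")[:3]: print(p["centre"],atz(t,p["centre"],9))
E
python3 -m jog '[{"ty":-60,"tx":-50},{"ty":-60,"tx":-35},{"ty":-60,"tx":-35},{"ty":-60,"tx":-35},{"ty":-60,"tx":-35}]'
```

```text
[[  -0.      0.96    0.28   72.8 ]
 [   1.     -0.      0.     -0.17]
 [   0.      0.28   -0.96 -142.56]
 [   0.      0.      0.      1.  ]] 348.9888780417979 282.03325590823187 209.4569759440274
[[ 2.9000e-01 -9.2000e-01 -2.7000e-01  8.0220e+01]
 [ 9.6000e-01  2.7000e-01  8.0000e-02  5.2374e+02]
 [-0.0000e+00 -2.8000e-01  9.6000e-01  3.7385e+02]
 [ 0.0000e+00  0.0000e+00  0.0000e+00  1.0000e+00]]
[249.9, 273.1] [429.79969624 104.48870615   9.        ]schema error: expected keys tx, ty, tz, ax, ay, az, jaw
```

```bash
python3 -m jog '[{"tx":0,"ty":0,"tz":0,"ax":0,"ay":0,"az":-0.187,"jaw":-1},{"tx":0,"ty":0,"tz":0,"ax":0,"ay":0,"az":-0.187,"jaw":-1},{"tx":-33,"ty":-50,"tz":0,"ax":0,"ay":0,"az":0,"jaw":-1},{"tx":-33,"ty":-50,"tz":0,"ax":0,"ay":0,"az":0,"jaw":-1},{"tx":-33,"ty":-50,"tz":0,"ax":0,"ay":0,"az":0,"jaw":-1}]'
python3 -m jog '[{"tx":-33,"ty":-50,"tz":0,"ax":0,"ay":0,"az":0,"jaw":-1},{"tx":-33,"ty":-50,"tz":0,"ax":0,"ay":0,"az":0,"jaw":-1},{"tx":-33,"ty":-50,"tz":0,"ax":0,"ay":0,"az":0,"jaw":-1},{"tx":-33,"ty":-50,"tz":0,"ax":0,"ay":0,"az":0,"jaw":-1},{"tx":-33,"ty":-50,"tz":0,"ax":0,"ay":0,"az":0,"jaw":-1}]'
```

```text
time_s: 1.62
eef_pos: [262.1, 360.5, 231.4]
ee_rot: [0.0, -0.042, 0.999, 0.0]
force: [0.8, 0.4, 0.3]
grip_width: 0.999
grip_force: 0.0
time_s: 2.25
eef_pos: [447.8, 124.9, 231.5]
ee_rot: [0.0, -0.042, 0.999, 0.0]
force: [0.7, 0.7, -0.3]
grip_width: 0.999
grip_force: 0.0
```

```bash
python3 -m jog '[{"tx":0,"ty":-35,"tz":30,"ax":0,"ay":-0.187,"az":0,"jaw":-1},{"tx":0,"ty":-35,"tz":30,"ax":0,"ay":-0.187,"az":0,"jaw":-1},{"tx":20,"ty":0,"tz":20,"ax":0,"ay":-0.187,"az":0,"jaw":-1},{"tx":20,"ty":0,"tz":20,"ax":0,"ay":-0.187,"az":0,"jaw":-1},{"tx":20,"ty":0,"tz":15,"ax":0,"ay":-0.187,"az":0,"jaw":-1}]'
python3 - <<'E'
from h import *
s=sense(); c=capture("wrist"); T=T_wc(c,s); print(s["joints"].round(2),s["eef_pos"].round(),T[:3].round(2).tolist()); save(c,"w1.png")
for q in("ring_blank","riser_front"):
  for p in place_of(q,"wrist")[:4]: print(q,np.round(p["centre"]),round(p["conf"],2),atz(c,p["centre"],0,s).round(1),atd(c,p["centre"],s).round(1))
E
```

```text
time_s: 2.88
eef_pos: [445.7, 84.9, 152.0]
ee_rot: [0.336, -0.049, 0.94, 0.04]
force: [1.0, 0.4, -0.2]
grip_width: 0.996
grip_force: 0.0
[-0.21 -0.01  2.31  0.9   0.31 -2.68] [446.  85. 152.] [[-0.12, -0.56, -0.82, 299.93], [0.99, -0.03, -0.12, 64.89], [0.04, -0.83, 0.56, 216.19]]
ring_blank [167. 243.] 0.48 [697.9 -23.2   0. ] [693.7 -22.3   2.3]
```

View pics/w1.png

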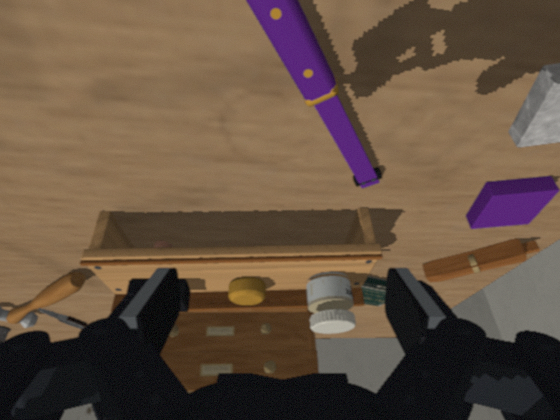

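The ring shows pinkish under the riser's board at px (163,244); the image is upside down. The purple stick, at px (300,80), is clear of the draw path. I refine the ring position by colour and look again from a bit lower.

```bash
python3 -m jog '[{"tx":40,"ty":-30,"tz":0,"ax":0,"ay":-0.06,"az":0,"jaw":-1},{"tx":20,"ty":-30,"tz":0,"ax":0,"ay":-0.06,"az":0,"jaw":-1},{"tx":0,"ty":0,"tz":0,"ax":0,"ay":0,"az":0,"jaw":-1}]'
python3 - <<'E'
from h import *
s=sense(); c=capture("wrist"); print(s["joints"].round(2),s["eef_pos"].round()); save(c,"w2.png")
pr=place_of("ring_blank","wrist")
for p in pr[:3]: print(np.round(p["centre"]),round(p["conf"],2),atz(c,p["centre"],0,s).round(1),atd(c,p["centre"],s).round(1))
P=cloud(c,s)
m=(abs(P[...,0]-697)<35)&(abs(P[...,1]+22)<45)&(P[...,2]<30)&(P[...,2]>-8)
lab=cv2.cvtColor(c["color"],cv2.COLOR_RGB2LAB).astype(int)
r=m&((lab[...,1]-128)>np.median(lab[m][:,1]-128)+6)
v,u=np.nonzero(r); print(len(u),u.mean(),v.mean(),u.min(),u.max(),v.min(),v.max()); Q=P[r]; print(np.percentile(Q,[5,50,95],axis=0).round(1))
print(c["depth"].dtype)
# riser front bead points
f=(P[...,2]>40)&(P[...,2]<70)&(P[...,0]>590)&(P[...,0]<640)&(P[...,1]>-90)&(P[...,1]<220)
Q=P[f]; ys=np.arange(-75,210,15); print([(int(y),round(float(np.percentile(Q[abs(Q[:,1]-y)<8][:,0],5)),1)) for y in ys if (abs(Q[:,1]-y)<8).sum()>10])
# back board
b=(P[...,2]>10)&(P[...,2]<40)&(P[...,0]>680)&(P[...,0]<730)
Q=P[b]; print([(int(y),round(float(np.median(Q[abs(Q[:,1]-y)<8][:,0])),1)) for y in ys if (abs(Q[:,1]-y)<8).sum()>10])
cv2.imwrite("pics/w2c.png",cv2.resize(c["color"][max(0,v.min()-40):v.max()+40,max(0,u.min()-60):u.max()+60,::-1],None,fx=4,fy=4)[:600,:800])
E
```

```text
time_s: 3.4
eef_pos: [408.1, 47.3, 169.0]
ee_rot: [0.361, -0.035, 0.931, 0.03]
force: [0.9, -0.2, 0.2]
grip_width: 1.001
grip_force: 0.0
[-0.4  -0.19  2.42  0.99  0.41 -2.87] [408.  47. 169.]
[281. 270.] 0.6 [833.4  88.    0. ] [664.9  71.8  66.1]
[206. 234.] 0.4 [698.3 -28.5   0. ] [691.4 -27.5   3.6]<stdin>:9: RuntimeWarning: Mean of empty slice.
  ret = ret.dtype.type(ret / rcount)
Traceback (most recent call last):
ValueError: zero-size array to reduction operation minimum which has no identity
```

```bash
python3 - <<'E'
from h import *
s=sense(); c=capture("wrist"); P=cloud(c,s)
np.savez("w2.npz",P=P,col=c["color"])
ys=np.arange(-75,210,15)
f=(P[...,2]>40)&(P[...,2]<70)&(P[...,0]>590)&(P[...,0]<640)&(P[...,1]>-90)&(P[...,1]<220)
Q=P[f]; print("front",[(int(y),round(float(np.percentile(Q[abs(Q[:,1]-y)<8][:,0],5)),1)) for y in ys if (abs(Q[:,1]-y)<8).sum()>10])
b=(P[...,2]>12)&(P[...,2]<40)&(P[...,0]>660)&(P[...,0]<730)
Q=P[b]; print("back",[(int(y),round(float(np.median(Q[abs(Q[:,1]-y)<8][:,0])),1)) for y in ys if (abs(Q[:,1]-y)<8).sum()>10])
w=c["color"][220:250,150:330].astype(int); print("redness",(w[...,0]-w[...,1]).max(0)[::6])
sub=c["color"][205:265,130:290,::-1]; cv2.imwrite("pics/w2c.png",cv2.resize(sub,None,fx=5,fy=5,interpolation=cv2.INTER_CUBIC))
E
```

```text
front [(-75, 625.2), (-60, 623.9), (-45, 622.6), (-30, 621.7), (-15, 620.3), (0, 619.1), (15, 618.0), (30, 616.7), (45, 615.6), (60, 614.2), (75, 613.3), (90, 612.2), (105, 610.9), (120, 609.6), (135, 608.3), (150, 607.2), (165, 605.9), (180, 604.7), (195, 603.7)]
back [(-75, 667.0), (-60, 672.8)]
redness [36 32 34 35 37 37 36 35 37 35 36 36 37 35 36 36 36 36 35 37 35 36 35 34
 35 35 37 35 36 34]
```

View pics/w2c.png

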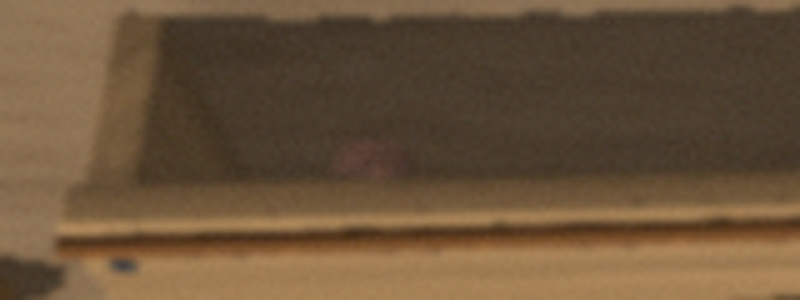

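The ring is a faint copper patch at px (204,237), spanning columns 196–212, near the board's lower edge. I compute its position in the riser frame.

```bash
python3 - <<'E'
from h import *
s=sense(); c=capture("wrist")
a=np.arctan(.0796); ex=np.array([np.cos(a),np.sin(a)]); ey=np.array([-ex[1],ex[0]]); F=np.array([614.,64.]); O=F+50*ex
for px,z in(((204,233.2),0),((204,236.5),8),((196.4,236.5),4),((211.6,236.5),4)):
    w=atz(c,px,z,s)[:2]; print(px,z,w.round(1),"riser",((w-O)@ex).round(1),((w-O)@ey).round(1))
for rx in(29.5,-100): print(rx,(O+rx*ex-91*ey).round(1))
print(ex,O)
t=capture("top"); P=cloud(t); m=(P[...,2]>12)&(P[...,2]<30)&(P[...,1]>-320)&(P[...,1]<-250)&(P[...,0]>380)&(P[...,0]<505)
Q=P[m]; vx,vy,x0,y0=cv2.fitLine(Q[:,:2].astype(np.float32),cv2.DIST_L2,0,.01,.01).ravel(); print("axis",vx,vy,np.arctan2(vy,vx),x0,y0)
tt=(Q[:,:2]-[x0,y0])@[vx,vy]; print("ends",np.percentile(tt,[1,99]))
print(s["joints"].round(2))
E
```

```text
(204, 233.2) 0 [693.5 -28.1] riser 21.9 -98.2
(204, 236.5) 8 [687.7 -26.9] riser 16.2 -96.5
(196.4, 236.5) 4 [695.9 -38.3] riser 23.5 -108.5
(211.6, 236.5) 4 [695.3 -17.7] riser 24.6 -87.9
29.5 [700.5 -20.4]
-100 [571.4 -30.7]
[0.9968469  0.07934901] [663.8423448   67.96745065]
axis 0.9925416 0.1219065 0.12221048 448.1567 -285.9239
ends [-50.22083203  55.39431312]
[-0.39 -0.18  2.42  1.    0.41 -2.88]
```

```bash
python3 -m jog '[{"tx":0,"ty":0,"tz":-5,"ax":0,"ay":0.185,"az":0,"jaw":-1},{"tx":0,"ty":0,"tz":0,"ax":0,"ay":0.185,"az":0,"jaw":-1},{"tx":0,"ty":0,"tz":0,"ax":0,"ay":0.185,"az":0,"jaw":-1},{"tx":0,"ty":0,"tz":0,"ax":0,"ay":0.184,"az":-0.04,"jaw":-1},{"tx":0,"ty":-40,"tz":0,"ax":0,"ay":0,"az":0,"jaw":-1}]'
python3 -m jog '[{"tx":-13,"ty":-55,"tz":0,"ax":0,"ay":0,"az":0,"jaw":-1},{"tx":-13,"ty":-55,"tz":0,"ax":0,"ay":0,"az":0,"jaw":-1},{"tx":-13,"ty":-55,"tz":0,"ax":0,"ay":0,"az":0,"jaw":-1},{"tx":-13,"ty":-55,"tz":0,"ax":0,"ay":0,"az":0,"jaw":-1},{"tx":-13,"ty":-55,"tz":0,"ax":0,"ay":0,"az":0,"jaw":-1}]'
python3 - <<'E'
from h import *
s=sense(); c=capture("wrist"); R_=rot(s).as_matrix(); print(R_.round(3).tolist(),s["joints"].round(2),s["eef_pos"].round(1))
P=cloud(c,s); save(c,"w3.png")
for p in place_of("stick_grip","wrist")[:2]: print(np.round(p["centre"]),round(p["conf"],2),atz(c,p["centre"],9,s).round(1))
m=(P[...,2]>12)&(P[...,2]<30)&(P[...,1]>-330)&(P[...,1]<-240)&(P[...,0]>380)&(P[...,0]<490)
Q=P[m]; vx,vy,x0,y0=cv2.fitLine(Q[:,:2].astype(np.float32),cv2.DIST_L2,0,.01,.01).ravel(); print(len(Q),"axis ang",np.arctan2(vy,vx),x0,y0, "top z",np.median(Q[:,2]))
d=np.array([vx,vy]); tt=(Q[:,:2]-[x0,y0])@d; print("ends",np.percentile(tt,[1,99]), "rear",[x0,y0]+d*np.percentile(tt,1))
# profile of height along the stick
A=P.reshape(-1,3); dd=A[:,:2]-[x0,y0]; l=dd@d; w=dd@[-d[1],d[0]]; r0=np.percentile(tt,1)
for L in range(5,215,15): 
    k=(abs(l-r0-L)<4)&(abs(w)<6); print(L-60,k.sum(),np.median(A[k,2]).round(1) if k.any() else None,end=" | ")
E
```

```text
time_s: 4.28
eef_pos: [415.9, 18.8, 167.6]
ee_rot: [0.074, -0.079, 0.994, 0.03]
force: [0.3, -0.2, -0.1]
grip_width: 0.997
grip_force: 0.0
time_s: 4.9
eef_pos: [521.1, -246.1, 163.2]
ee_rot: [0.075, -0.075, 0.994, 0.031]
force: [0.7, -0.3, 0.7]
grip_width: 0.999
grip_force: 0.0
[[-0.977, -0.155, 0.144], [-0.145, 0.987, 0.072], [-0.153, 0.05, -0.987]] [-0.71  0.44  1.52  0.17  1.13 -2.5 ] [ 521.1 -246.1  163.2]
[230.  82.] 0.96 [ 458.3 -288.1    9. ]
4135 axis ang 0.12427967 444.2468 -288.16446 top z 17.598998497500077
ends [-38.9154791   44.47607306] rear [ 405.63146314 -292.98842185]
-55 238 17.9 | -40 215 18.0 | -25 203 18.0 | -10 183 17.9 | 5 175 17.8 | 20 165 17.8 | 35 1443 236.6 | 50 146 13.5 | 65 131 14.4 | 80 123 15.4 | 95 121 16.7 | 110 118 17.6 | 125 105 18.8 | 140 99 20.0 |
```

```bash
cat >> h.py <<'E'
def goal(yaw,pitch=0):
    "tool x backward along yaw; pitch>0 = tips swung so a held stick's tip dips"
    x=-np.array([np.cos(yaw),np.sin(yaw),0]); z=np.array([0,0,-1.]); y=np.cross(z,x)
    B=R.from_matrix(np.stack([x,y,z],1)); return R.from_rotvec(y*pitch)*B
def delta(target,yaw,pitch=0):
    s=sense(); G=goal(yaw,pitch); r=rot(s)
    print("pos",s["eef_pos"].round(1),"F",s["force"].round(1),"turn",(r.inv()*G).as_rotvec().round(3),"shift in goal axes",G.inv().apply(np.array(target)-s["eef_pos"]).round(1),"j",s["joints"].round(2),"t",round(s["time_s"],2),"w",round(s["grip_width"],3))
E
python3 -c "
from h import *
print(goal(.1,.2).apply([0,0,1]))
delta([457.5,-287,60],.124)"
```

```text
[-0.19767681 -0.01983384 -0.98006658]
pos [ 521.4 -248.6  162.4] F [ 0.3  0.9 -0.1] turn [0.051 0.153 0.024] shift in goal axes [ 68.2 -30.2 102.4] j [-0.71  0.44  1.51  0.16  1.13 -2.5 ] t 5.0 w 1.001
```

```bash
python3 -m jog '[{"tx":0,"ty":0,"tz":0,"ax":0.051,"ay":0.153,"az":0.024,"jaw":-1},{"tx":34,"ty":-15,"tz":50,"ax":0,"ay":0,"az":0,"jaw":-1},{"tx":34,"ty":-15,"tz":50,"ax":0,"ay":0,"az":0,"jaw":-1},{"tx":0,"ty":0,"tz":0,"ax":0,"ay":0,"az":0,"jaw":-1}]' 90
python3 -c "
from h import *
delta([457.5,-287,3],.124)
s=sense();c=capture('wrist')
for p in place_of('stick_grip','wrist')[:2]: print(np.round(p['centre']),round(p['conf'],2),atz(c,p['centre'],9,s).round(1))"
```

```text
time_s: 5.5
eef_pos: [454.2, -281.6, 60.4]
ee_rot: [-0.002, -0.063, 0.998, 0.003]
force: [0.6, 0.0, 1.0]
grip_width: 1.0
grip_force: 0.0
pos [ 454.2 -281.6   60.4] F [0.6 0.  1. ] turn [ 0.006 -0.004  0.002] shift in goal axes [-2.6 -5.8 57.4] j [-0.77  0.53  1.66  0.    0.96 -2.47] t 5.5 w 1.0
[271. 241.] 0.69 [ 458.1 -287.2    9. ]
```

```bash
python3 -m jog '[{"tx":-3.5,"ty":-5.5,"tz":20,"ax":0.006,"ay":-0.004,"az":0,"jaw":-1},{"tx":0,"ty":0,"tz":25,"ax":0,"ay":0,"az":0,"jaw":-1},{"tx":0,"ty":0,"tz":11,"ax":0,"ay":0,"az":0,"jaw":-1},{"tx":0,"ty":0,"tz":0,"ax":0,"ay":0,"az":0,"jaw":0.3},{"tx":0,"ty":0,"tz":0,"ax":0,"ay":0,"az":0,"jaw":1}]' 90
python3 -m jog '[{"tx":0,"ty":0,"tz":0,"ax":0,"ay":0,"az":0,"jaw":1},{"tx":0,"ty":0,"tz":0,"ax":0,"ay":0,"az":0,"jaw":1},{"tx":0,"ty":0,"tz":0,"ax":0,"ay":0,"az":0,"jaw":1},{"tx":0,"ty":0,"tz":0,"ax":0,"ay":0,"az":0,"jaw":1},{"tx":0,"ty":0,"tz":0,"ax":0,"ay":0,"az":0,"jaw":1}]' 90
python3 -c "
from h import *
delta([457.5,-287,3],.124)"
```

```text
time_s: 6.22
eef_pos: [461.9, -288.4, 9.2]
ee_rot: [0.004, -0.064, 0.998, -0.003]
force: [0.1, 0.3, 0.0]
grip_width: 0.604
grip_force: 0.0
time_s: 6.85
eef_pos: [461.6, -288.5, 9.2]
ee_rot: [0.004, -0.064, 0.998, -0.003]
force: [-1.6, 1.7, 7.3]
grip_width: 0.249
grip_force: 88.9
pos [ 461.6 -288.5    9.2] F [-1.6  1.7  7.3] turn [-0.007  0.007  0.003] shift in goal axes [3.9 2.  6.2] j [-0.77  0.63  1.67  0.    0.84 -2.47] t 6.85 w 0.249
```

```bash
python3 -m jog '[{"tx":0,"ty":0,"tz":0,"ax":0,"ay":0,"az":0,"jaw":0},{"tx":0,"ty":0,"tz":0,"ax":0,"ay":0,"az":0,"jaw":0},{"tx":4,"ty":2,"tz":3,"ax":-0.007,"ay":0.007,"az":0,"jaw":0},{"tx":0,"ty":0,"tz":4,"ax":0,"ay":0,"az":0,"jaw":0},{"tx":0,"ty":0,"tz":0,"ax":0,"ay":0,"az":0,"jaw":0}]' 90
python3 -c "
from h import *
delta([457.5,-287,2],.124)"
```

```text
time_s: 7.48
eef_pos: [456.8, -286.5, 0.6]
ee_rot: [-0.001, -0.063, 0.998, 0.001]
force: [0.3, -0.8, -0.0]
grip_width: 0.503
grip_force: 0.0
pos [ 456.8 -286.5    0.6] F [ 0.3 -0.8 -0. ] turn [ 0.002 -0.002  0.003] shift in goal axes [-0.7 -0.5 -1.4] j [-0.78  0.64  1.68 -0.    0.83 -2.48] t 7.47 w 0.503
```

```bash
python3 -m jog '[{"tx":0,"ty":0,"tz":-1,"ax":0,"ay":0,"az":0,"jaw":0.6},{"tx":0,"ty":0,"tz":0,"ax":0,"ay":0,"az":0,"jaw":1},{"tx":0,"ty":0,"tz":0,"ax":0,"ay":0,"az":0,"jaw":1},{"tx":0,"ty":0,"tz":0,"ax":0,"ay":0,"az":0,"jaw":1},{"tx":0,"ty":0,"tz":0,"ax":0,"ay":0,"az":0,"jaw":1}]' 90
python3 -m jog '[{"tx":0,"ty":0,"tz":-30,"ax":0,"ay":0,"az":0,"jaw":1},{"tx":0,"ty":0,"tz":-40,"ax":0,"ay":0,"az":0,"jaw":1},{"tx":0,"ty":0,"tz":-40,"ax":0,"ay":0,"az":0,"jaw":1},{"tx":0,"ty":0,"tz":0,"ax":0,"ay":0,"az":0,"jaw":1}]' 90
python3 - <<'E'
from h import *
delta([457.5,-287,2],.124)
s=sense(); c=capture("wrist"); P=cloud(c,s); save(c,"w4.png"); print(s["grip_force"])
G=(P-s["eef_pos"])@rot(s).as_matrix()  # tool coords
# stick profile in tool coords: forward = -x, up=-z
for X in range(30,170,10):
    k=(abs(G[...,0]+X)<3)&(abs(G[...,1])<6)&(abs(G[...,2])<45); print(X,k.sum(),np.median(G[k],axis=0).round(1)[1:] if k.any() else None)
cv2.imwrite("pics/w4v.png",c["color"][:,:,::-1])
E
```

```text
time_s: 8.1
eef_pos: [457.2, -286.9, 2.5]
ee_rot: [-0.0, -0.064, 0.998, 0.0]
force: [-1.2, 1.3, 5.2]
grip_width: 0.257
grip_force: 88.9
time_s: 8.6
eef_pos: [458.1, -287.7, 114.5]
ee_rot: [0.001, -0.064, 0.998, -0.001]
force: [-1.4, 0.1, -1.5]
grip_width: 0.256
grip_force: 88.5
pos [ 458.1 -287.7  114.5] F [-1.4  0.1 -1.5] turn [-0.003  0.002  0.003] shift in goal axes [  0.6   0.7 112.5] j [-0.78  0.46  1.6  -0.    1.07 -2.48] t 8.6 w 0.256
88.47937345504761
30 292 [ -0.3 -15.3]
40 278 [-0.3 -9.5]
50 10 [ 0.2 -9.2]
60 0 None
70 0 None
80 0 None
90 0 None
100 0 None
110 0 None
120 0 None
130 0 None
140 0 None
150 0 None
160 0 None
```

View pics/w4v.png

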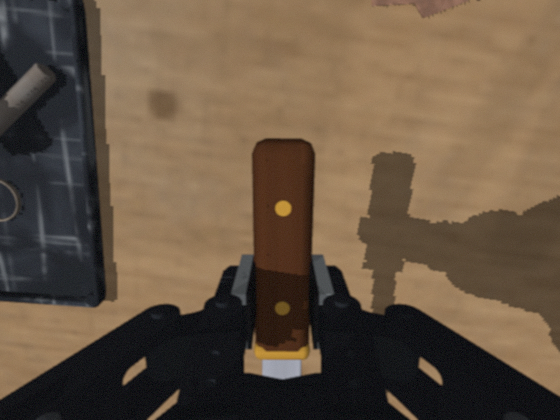

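The picture shows the stick held straight between the pads, with the handle's rear end at px (283,140). Now I move in front of the riser on the ring's line and tip it by 0.2 rad.

```bash
python3 -m jog '[{"tx":0,"ty":30,"tz":0,"ax":0,"ay":0,"az":0.044,"jaw":1},{"tx":3,"ty":50,"tz":0,"ax":0,"ay":0.1,"az":0,"jaw":1},{"tx":3,"ty":50,"tz":0,"ax":0,"ay":0.1,"az":0,"jaw":1},{"tx":3,"ty":50,"tz":0,"ax":0,"ay":0,"az":0,"jaw":1},{"tx":3,"ty":45,"tz":20,"ax":0,"ay":0,"az":0,"jaw":1}]' 90
python3 -m jog '[{"tx":0,"ty":0,"tz":0,"ax":0,"ay":0,"az":0,"jaw":1},{"tx":0,"ty":0,"tz":0,"ax":0,"ay":0,"az":0,"jaw":1}]' 90
python3 -c "
from h import *
delta([424.7,-48.3,50],.0796,.2)"
```

```text
time_s: 9.28
eef_pos: [421.0, -62.3, 93.3]
ee_rot: [-0.1, -0.042, 0.994, -0.004]
force: [0.6, 0.0, -2.6]
grip_width: 0.258
grip_force: 88.5
time_s: 9.52
eef_pos: [421.3, -64.2, 93.6]
ee_rot: [-0.101, -0.042, 0.994, -0.003]
force: [0.1, -0.9, -0.6]
grip_width: 0.255
grip_force: 88.6
pos [421.3 -64.2  93.6] F [ 0.1 -0.9 -0.6] turn [ 0.001 -0.002  0.004] shift in goal axes [-13.3  15.6  41.8] j [-0.37  0.38  1.82 -0.1   1.13 -1.98] t 9.53 w 0.255
```

```bash
python3 -m jog '[{"tx":-7,"ty":8,"tz":20,"ax":0,"ay":0,"az":0.004,"jaw":1},{"tx":-6.5,"ty":7.5,"tz":21.5,"ax":0,"ay":0,"az":0,"jaw":1},{"tx":0,"ty":0,"tz":0,"ax":0,"ay":0,"az":0,"jaw":1},{"tx":0,"ty":0,"tz":0,"ax":0,"ay":0,"az":0,"jaw":1}]' 90
python3 - <<'E'
from h import *
delta([424.7,-48.3,50],.0796,.2)
s=sense(); Rm=rot(s).as_matrix()
for n in("top","side"):
    c=capture(n); P=cloud(c); G=(P-s["eef_pos"])@Rm
    m=(G[...,0]<-60)&(G[...,0]>-190)&(abs(G[...,1])<30)&(P[...,2]>12)&(P[...,2]<60)&(P[...,0]<605)
    print(n,m.sum())
    for X in range(70,175,8):
        k=m&(abs(G[...,0]+X)<4); print(X,k.sum(),(np.percentile(G[k],[5,50,95],axis=0)[:,1].round(1),np.median(G[k][:,2]).round(1),np.median(P[k],axis=0).round(1)) if k.any() else "")
E
```

```text
time_s: 10.02
eef_pos: [425.5, -49.0, 51.5]
ee_rot: [-0.1, -0.039, 0.994, -0.004]
force: [0.9, 1.0, -1.7]
grip_width: 0.255
grip_force: 88.7
pos [425.5 -49.   51.5] F [ 0.9  1.  -1.7] turn [ 0.    -0.001 -0.001] shift in goal axes [0.4 0.7 1.6] j [-0.34  0.46  1.84 -0.09  1.03 -1.93] t 10.03 w 0.255
top 18
70 0 
78 0 
86 0 
94 0 
102 0 
110 0 
118 0 
126 0 
134 0 
142 1 (array([-11.3, -11.3, -11.3]), np.float64(-20.2), array([572.6, -48.7,  42.2]))
150 16 (array([-9.7, -3.8,  6.6]), np.float64(-18.4), array([576. , -41. ,  39.5]))
158 1 (array([-2., -2., -2.]), np.float64(-14.0), array([579. , -38.9,  34.5]))
166 0 
174 0 
side 125
70 9 (array([-4.9,  4.4,  8.2]), np.float64(-11.7), array([495.8, -39.1,  48.8]))
78 11 (array([-7. ,  0.5,  7.9]), np.float64(-11.9), array([504.3, -42.5,  47.4]))
86 9 (array([-7.5,  3.7, 11.5]), np.float64(-12.6), array([510.9, -38.6,  46.9]))
94 9 (array([-5.7,  3.1,  9. ]), np.float64(-13.1), array([519.3, -38.5,  45.9]))
102 11 (array([-7.4,  1.7,  8.6]), np.float64(-13.0), array([527.8, -39.1,  43.6]))
110 8 (array([-11. ,  -1.5,   6.1]), np.float64(-13.7), array([536.6, -41.7,  42.8]))
118 10 (array([-9.9,  4.3,  7.3]), np.float64(-14.0), array([542.7, -35.4,  42.1]))
126 10 (array([-8.3,  1.8, 10.1]), np.float64(-15.5), array([551.4, -37.5,  41.5]))
134 9 (array([-7. ,  0.4,  8.8]), np.float64(-16.2), array([560.2, -37.7,  40.7]))
142 17 (array([-13.9,   6.9,  14.4]), np.float64(-14.8), array([566.1, -31.2,  38.1]))
150 15 (array([-7. ,  7. , 12.8]), np.float64(-16.0), array([574.8, -30.2,  37.5]))
158 0 
166 0 
174 0
```

```bash
python3 -m jog '[{"tx":-2,"ty":0,"tz":10,"ax":0,"ay":0,"az":0,"jaw":1},{"tx":-2,"ty":0,"tz":10,"ax":0,"ay":0,"az":0,"jaw":1},{"tx":0,"ty":0,"tz":0,"ax":0,"ay":0,"az":0,"jaw":1},{"tx":0,"ty":0,"tz":0,"ax":0,"ay":0,"az":0,"jaw":1}]' 90
for i in 1 2 3; do python3 -m jog '[{"tx":-0.6,"ty":0,"tz":2.9,"ax":0,"ay":0,"az":0,"jaw":1},{"tx":0,"ty":0,"tz":0,"ax":0,"ay":0,"az":0,"jaw":1},{"tx":0,"ty":0,"tz":0,"ax":0,"ay":0,"az":0,"jaw":1}]' 90 | sed -n '1,2p;4p'; python3 -c "
from h import *
f=[]
for i in range(4): s=sense(); f.append(s['force'][2]); capture('top')
print(s['eef_pos'].round(2),np.round(f,2),s['wrist_torque'].round(2))"; done
```

```text
time_s: 10.62
eef_pos: [425.0, -48.1, 30.5]
ee_rot: [-0.1, -0.039, 0.994, -0.004]
force: [-0.1, 0.2, -0.8]
grip_width: 0.248
grip_force: 88.7
time_s: 11.0
eef_pos: [425.0, -48.1, 27.6]
force: [0.2, -0.1, -1.7]
[424.96 -48.12  27.59] [-1.74 -1.7  -0.87 -1.85] [ 0.06 -0.04  0.  ]
time_s: 11.58
eef_pos: [424.9, -48.1, 24.5]
force: [0.2, -0.2, -1.1]
[424.97 -48.13  24.6 ] [-1.15 -1.16 -1.4  -1.02] [ 0.   -0.08 -0.02]
time_s: 12.15
eef_pos: [424.9, -48.2, 21.7]
force: [-3.0, -0.4, 2.6]
[424.95 -48.15  21.7 ] [2.6  3.18 2.53 2.76] [-0.03 -0.07 -0.03]
```

Bench contact is at TCP z≈24.9 with about 1.35 N/mm, so ring top contact should come at about 32.9. I raise to 39 and go in.

```bash
python3 -m jog '[{"tx":3.4,"ty":0,"tz":-17,"ax":0,"ay":0,"az":0,"jaw":1},{"tx":0,"ty":0,"tz":0,"ax":0,"ay":0,"az":0,"jaw":1},{"tx":-20,"ty":0,"tz":-4,"ax":0,"ay":0,"az":0,"jaw":1},{"tx":-20,"ty":0,"tz":-4,"ax":0,"ay":0,"az":0,"jaw":1},{"tx":0,"ty":0,"tz":0,"ax":0,"ay":0,"az":0,"jaw":1}]' 90
python3 -c "
from h import *
delta([554.3,-38,39],.0796,.2)"
```

```text
time_s: 12.98
eef_pos: [466.0, -44.8, 38.0]
ee_rot: [-0.101, -0.04, 0.994, -0.004]
force: [-0.8, 0.3, -1.4]
grip_width: 0.256
grip_force: 88.6
pos [466.  -44.8  38. ] F [-0.8  0.3 -1.4] turn [ 0.    -0.002  0.   ] shift in goal axes [-86.6  -0.2 -18.6] j [-0.31  0.55  1.73 -0.09  1.05 -1.91] t 12.97 w 0.256
```

```bash
python3 -m jog '[{"tx":-20,"ty":0,"tz":-4.5,"ax":0,"ay":0,"az":0,"jaw":1},{"tx":-20,"ty":0,"tz":-4.3,"ax":0,"ay":0,"az":0,"jaw":1},{"tx":-16,"ty":0,"tz":-3.3,"ax":0,"ay":0,"az":0,"jaw":1},{"tx":0,"ty":0,"tz":0,"ax":0,"ay":0,"az":0,"jaw":1}]' 90
python3 -m jog '[{"tx":-12,"ty":0,"tz":-2.5,"ax":0,"ay":0,"az":0,"jaw":1},{"tx":-8,"ty":0,"tz":-1.7,"ax":0,"ay":0,"az":0,"jaw":1},{"tx":-7,"ty":0,"tz":-1.4,"ax":0,"ay":0,"az":0,"jaw":1},{"tx":0,"ty":0,"tz":0,"ax":0,"ay":0,"az":0,"jaw":1}]' 90
python3 - <<'E'
from h import *
delta([554.3,-38,39],.0796,.2)
s=sense(); c=capture("side"); t=capture("top"); im=np.vstack([cv2.resize(t["color"][130:290,190:360],(510,300)) if 0 else t["color"][140:290,190:360], ]) 
save(t,"t5.png"); print([ (p["centre"],round(p["conf"],2)) for p in place_of("riser","top")[:1]])
P=cloud(t); m=(P[140:215,200:335,2]>45)&(P[140:215,200:335,2]<70); print("riser",cv2.minAreaRect(P[140:215,200:335][m][:,:2].astype(np.float32)))
E
```

```text
time_s: 13.48
eef_pos: [522.3, -40.3, 38.8]
ee_rot: [-0.101, -0.04, 0.994, -0.004]
force: [0.1, 0.6, -1.4]
grip_width: 0.253
grip_force: 88.6
time_s: 13.98
eef_pos: [550.2, -38.2, 39.4]
ee_rot: [-0.101, -0.039, 0.994, -0.004]
force: [-1.1, 0.6, -1.9]
grip_width: 0.259
grip_force: 88.6
pos [550.2 -38.2  39.4] F [-1.1  0.6 -1.9] turn [ 0.    -0.002 -0.   ] shift in goal axes [-4.1 -0.1 -0.4] j [-0.25  0.69  1.46 -0.07  1.18 -1.87] t 13.97 w 0.259
[([267.6, 183.6], 0.77)]
riser ((662.9813842773438, 67.77093505859375), (96.33303833007812, 300.43487548828125), 4.716097354888916)
```

```bash
python3 -m jog '[{"tx":-4.2,"ty":0,"tz":-0.8,"ax":0,"ay":0,"az":0,"jaw":1},{"tx":-1.1,"ty":0,"tz":5.4,"ax":0,"ay":0,"az":0,"jaw":1},{"tx":0,"ty":0,"tz":0,"ax":0,"ay":0,"az":0,"jaw":1},{"tx":0,"ty":0,"tz":0,"ax":0,"ay":0,"az":0,"jaw":1}]' 90
for i in 1 2; do python3 -c "
from h import *
f=[]
for i in range(4): s=sense(); f.append(s['force'][2]); capture('top')
print(s['eef_pos'].round(2),np.round(f,2),s['force'].round(1))"; python3 -m jog '[{"tx":-0.25,"ty":0,"tz":1.2,"ax":0,"ay":0,"az":0,"jaw":1},{"tx":0,"ty":0,"tz":0,"ax":0,"ay":0,"az":0,"jaw":1},{"tx":0,"ty":0,"tz":0,"ax":0,"ay":0,"az":0,"jaw":1}]' 90 | sed -n '2p;4p'; done
```

```text
time_s: 14.62
eef_pos: [554.5, -37.8, 33.9]
ee_rot: [-0.101, -0.039, 0.994, -0.004]
force: [-0.1, 0.1, -1.3]
grip_width: 0.254
grip_force: 88.6
[554.54 -37.85  34.01] [-1.33 -1.07 -1.58 -0.33] [-0.2  0.5 -0.3]
eef_pos: [554.5, -37.8, 32.7]
force: [-0.9, 0.5, -1.0]
[554.53 -37.85  32.76] [-1.   -1.48 -1.48 -1.84] [ 0.2 -0.3 -1.8]
eef_pos: [554.6, -37.9, 31.6]
force: [-0.4, 0.4, 0.1]
```

```bash
python3 -c "
from h import *
f=[]
for i in range(4): s=sense(); f.append(s['force'][2]); capture('top')
print(s['eef_pos'].round(2),np.round(f,2))"; python3 -m jog '[{"tx":-0.25,"ty":0,"tz":1.2,"ax":0,"ay":0,"az":0,"jaw":1},{"tx":0,"ty":0,"tz":0,"ax":0,"ay":0,"az":0,"jaw":1},{"tx":0,"ty":0,"tz":0,"ax":0,"ay":0,"az":0,"jaw":1}]' 90 | sed -n '2p;4p';python3 -c "
from h import *
f=[]
for i in range(4): s=sense(); f.append(s['force'][2]); capture('top')
print(s['eef_pos'].round(2),np.round(f,2))"
```

```text
[554.57 -37.84  31.58] [ 0.07  1.51  0.33 -0.37]
eef_pos: [554.6, -37.9, 30.4]
force: [-2.0, 0.4, 1.6]
[554.57 -37.88  30.36] [1.58 2.26 2.68 2.62]
```

The stick is on the ring (contact at about 32.8, 8 mm above the bench) and pressing with ~4 N. Now I draw slowly.

```bash
python3 -m jog '[{"tx":3.9,"ty":0,"tz":0.8,"ax":0,"ay":0,"az":0,"jaw":1},{"tx":5.9,"ty":0,"tz":1.2,"ax":0,"ay":0,"az":0,"jaw":1},{"tx":5.9,"ty":0,"tz":1.2,"ax":0,"ay":0,"az":0,"jaw":1},{"tx":3.9,"ty":0,"tz":0.8,"ax":0,"ay":0,"az":0,"jaw":1},{"tx":0,"ty":0,"tz":0,"ax":0,"ay":0,"az":0,"jaw":1}]' 90
python3 -c "
from h import *
f=[]
for i in range(4): s=sense(); f.append(s['force']); capture('top')
print(s['eef_pos'].round(2),np.round(f,1).tolist()); delta([424.7,-48.3,30.3],.0796,.2)"
```

```text
time_s: 17.18
eef_pos: [534.3, -39.5, 30.4]
ee_rot: [-0.101, -0.039, 0.994, -0.004]
force: [0.0, -0.5, 1.8]
grip_width: 0.252
grip_force: 88.9
[534.37 -39.42  30.23] [[0.0, -0.5, 1.8], [-0.7, -0.5, 1.3], [-0.9, -0.8, 3.2], [-0.9, -0.4, 1.8]]
pos [534.4 -39.4  30.2] F [-2.2 -0.   1.9] turn [ 0.001 -0.002 -0.   ] shift in goal axes [ 1.079e+02 -1.000e-01  2.180e+01] j [-0.26  0.68  1.52 -0.07  1.14 -1.87] t 17.38 w 0.255
```

```bash
python3 -m jog '[{"tx":5.9,"ty":0,"tz":1.2,"ax":0,"ay":0,"az":0,"jaw":1},{"tx":7.8,"ty":0,"tz":1.6,"ax":0,"ay":0,"az":0,"jaw":1},{"tx":7.8,"ty":0,"tz":1.6,"ax":0,"ay":0,"az":0,"jaw":1},{"tx":5.9,"ty":0,"tz":1.2,"ax":0,"ay":0,"az":0,"jaw":1},{"tx":0,"ty":0,"tz":0,"ax":0,"ay":0,"az":0,"jaw":1}]' 90
python3 -c "
from h import *
f=[]
for i in range(4): s=sense(); f.append(s['force']); capture('top')
print(s['eef_pos'].round(2),np.round(f,1).tolist()); delta([424.7,-48.3,30.3],.0796,.2)"
```

```text
time_s: 18.0
eef_pos: [506.1, -41.7, 30.4]
ee_rot: [-0.101, -0.039, 0.994, -0.004]
force: [-0.7, -0.5, 2.0]
grip_width: 0.253
grip_force: 89.0
[506.35 -41.62  30.21] [[-0.7, -0.5, 2.0], [-2.2, -1.2, 2.0], [-1.6, -1.3, 2.2], [-1.8, -1.1, 1.7]]
pos [506.4 -41.6  30.2] F [-2.  -0.7  2.6] turn [ 0.001 -0.002 -0.   ] shift in goal axes [80.4 -0.2 16.2] j [-0.28  0.63  1.61 -0.08  1.1  -1.88] t 18.2 w 0.258
```

```bash
for k in 1 2; do python3 -m jog '[{"tx":7,"ty":0,"tz":1.4,"ax":0,"ay":0,"az":0,"jaw":1},{"tx":9.8,"ty":0,"tz":2,"ax":0,"ay":0,"az":0,"jaw":1},{"tx":9.8,"ty":0,"tz":2,"ax":0,"ay":0,"az":0,"jaw":1},{"tx":7,"ty":0,"tz":1.4,"ax":0,"ay":0,"az":0,"jaw":1},{"tx":0,"ty":0,"tz":0,"ax":0,"ay":0,"az":0,"jaw":1}]' 90 >/dev/null
python3 -c "
from h import *
f=[]
for i in range(4): s=sense(); f.append(s['force']); capture('top')
print(s['eef_pos'].round(2),np.round(f,1).tolist()); delta([424.7,-48.3,30.3],.0796,.2)"; done
```

```text
[472.26 -44.35  30.27] [[-2.7, 0.1, 2.1], [-2.0, -1.3, 2.4], [-2.1, -1.4, 2.1], [-1.3, -0.3, 1.8]]
pos [472.4 -44.3  30.3] F [-1.8 -1.1  2.4] turn [ 0.001 -0.002 -0.   ] shift in goal axes [46.9 -0.2  9.5] j [-0.3   0.57  1.71 -0.09  1.05 -1.9 ] t 19.02 w 0.255
[438.12 -47.02  30.34] [[-2.2, -1.1, 2.4], [-1.5, -0.4, 2.0], [-1.7, -0.6, 2.6], [-1.5, -0.9, 2.3]]
pos [438.2 -47.   30.3] F [-1.7 -0.2  2.3] turn [ 0.001 -0.002 -0.   ] shift in goal axes [13.3 -0.2  2.7] j [-0.33  0.52  1.82 -0.09  1.   -1.92] t 19.85 w 0.256
```

```bash
python3 -m jog '[{"tx":7,"ty":0,"tz":1.4,"ax":0,"ay":0,"az":0,"jaw":1},{"tx":9.8,"ty":0,"tz":2,"ax":0,"ay":0,"az":0,"jaw":1},{"tx":5,"ty":0,"tz":1,"ax":0,"ay":0,"az":0,"jaw":1},{"tx":0,"ty":0,"tz":0,"ax":0,"ay":0,"az":0,"jaw":1},{"tx":0,"ty":0,"tz":0,"ax":0,"ay":0,"az":0,"jaw":1}]' 90
python3 -m jog '[{"tx":2,"ty":0,"tz":-10,"ax":0,"ay":0,"az":0,"jaw":1},{"tx":4,"ty":0,"tz":-20,"ax":0,"ay":0,"az":0,"jaw":1},{"tx":8,"ty":0,"tz":-40,"ax":0,"ay":0,"az":0,"jaw":1},{"tx":0,"ty":-50,"tz":0,"ax":0,"ay":-0.1,"az":0,"jaw":1},{"tx":0,"ty":-50,"tz":0,"ax":0,"ay":-0.1,"az":0,"jaw":1}]' 90
python3 - <<'E'
from h import *
delta([480,-330,60],.0796,0)
c=capture("top"); save(c,"t6.png")
for p in place_of("ring_blank","top")[:4]: print(np.round(p["centre"]),round(p["conf"],2),atz(c,p["centre"],0).round(1))
lab=cv2.cvtColor(c["color"],cv2.COLOR_RGB2LAB).astype(int); P=cloud(c)
g=(abs(P[...,0]-560)<45)&(abs(P[...,1]+35)<45)
v,u=np.nonzero(g); sub=c["color"][v.min():v.max(),u.min():u.max(),::-1]; print(u.min(),v.min())
cv2.imwrite("pics/t6c.png",cv2.resize(sub,None,fx=12,fy=12))
E
```

```text
time_s: 20.48
eef_pos: [415.8, -48.8, 30.4]
ee_rot: [-0.101, -0.039, 0.994, -0.004]
force: [-1.7, -0.2, 1.2]
grip_width: 0.251
grip_force: 89.0
time_s: 21.1
eef_pos: [424.9, -149.5, 102.8]
ee_rot: [0.001, -0.041, 0.999, -0.001]
force: [0.8, -0.1, -1.6]
grip_width: 0.254
grip_force: 88.6
pos [ 424.9 -149.5  102.8] F [ 0.8 -0.1 -1.6] turn [-0.001  0.003  0.002] shift in goal axes [ -40.6 -184.3   42.8] j [-0.6   0.31  1.88  0.    0.95 -2.25] t 21.1 w 0.254
[309. 221.] 0.6 [569.9 -42.3   0. ]
288 208
```

View pics/t6c.png

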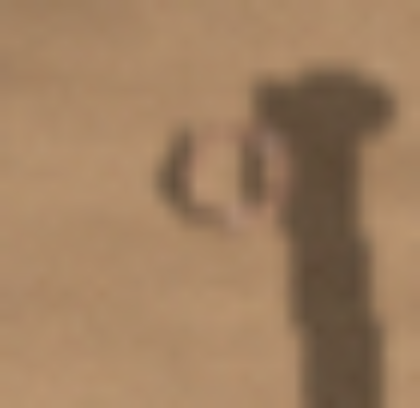

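The crop shows the ring lying free on the open bench at top px (308,222), about 55 mm in front of the riser. Now I lay down the stick.

```bash
python3 -m jog '[{"tx":-6,"ty":-45,"tz":10,"ax":0,"ay":0.003,"az":0,"jaw":1},{"tx":-6,"ty":-45,"tz":20,"ax":0,"ay":0,"az":0,"jaw":1},{"tx":0,"ty":-40,"tz":30,"ax":0,"ay":0,"az":0,"jaw":1},{"tx":0,"ty":0,"tz":30,"ax":0,"ay":0,"az":0,"jaw":1},{"tx":0,"ty":0,"tz":0,"ax":0,"ay":0,"az":0,"jaw":1}]' 90
python3 -c "
from h import *
delta([436,-280,3],.0796,0)"
```

```text
time_s: 21.82
eef_pos: [445.3, -275.9, 10.2]
ee_rot: [-0.004, -0.04, 0.999, 0.002]
force: [0.7, 0.4, 0.1]
grip_width: 0.261
grip_force: 88.7
pos [ 445.3 -275.9   10.2] F [0.7 0.4 0.1] turn [ 0.004 -0.008 -0.   ] shift in goal axes [ 9.6 -3.4  7.2] j [-0.78  0.6   1.72 -0.    0.83 -2.42] t 21.82 w 0.261
```

```bash
python3 -m jog '[{"tx":0,"ty":0,"tz":4,"ax":0.004,"ay":-0.008,"az":0,"jaw":1},{"tx":0,"ty":0,"tz":2,"ax":0,"ay":0,"az":0,"jaw":1},{"tx":0,"ty":0,"tz":0,"ax":0,"ay":0,"az":0,"jaw":1}]' 90
python3 -m jog '[{"tx":0,"ty":0,"tz":0.8,"ax":0,"ay":0,"az":0,"jaw":1},{"tx":0,"ty":0,"tz":0,"ax":0,"ay":0,"az":0,"jaw":1},{"tx":0,"ty":0,"tz":0,"ax":0,"ay":0,"az":0,"jaw":1}]' 90
python3 -c "
from h import *
delta([436,-280,2.5],.0796,0)"
```

```text
time_s: 22.2
eef_pos: [446.6, -277.1, 6.4]
ee_rot: [0.002, -0.04, 0.999, -0.002]
force: [-0.1, -1.1, -0.1]
grip_width: 0.254
grip_force: 88.8
time_s: 22.58
eef_pos: [446.3, -277.2, 4.9]
ee_rot: [0.002, -0.04, 0.999, -0.002]
force: [-0.1, 1.0, -0.7]
grip_width: 0.254
grip_force: 88.8
pos [ 446.3 -277.2    4.9] F [-0.1  1.  -0.7] turn [-0.004  0.004 -0.   ] shift in goal axes [10.5 -2.   2.4] j [-0.78  0.61  1.73  0.    0.81 -2.43] t 22.57 w 0.254
```

```bash
python3 -m jog '[{"tx":0,"ty":0,"tz":1.2,"ax":-0.003,"ay":0.003,"az":0,"jaw":1},{"tx":0,"ty":0,"tz":0.9,"ax":0,"ay":0,"az":0,"jaw":1},{"tx":0,"ty":0,"tz":0,"ax":0,"ay":0,"az":0,"jaw":1}]' 90
python3 -m jog '[{"tx":0,"ty":0,"tz":0,"ax":0,"ay":0,"az":0,"jaw":0},{"tx":0,"ty":0,"tz":0,"ax":0,"ay":0,"az":0,"jaw":-1},{"tx":0,"ty":0,"tz":0,"ax":0,"ay":0,"az":0,"jaw":-1},{"tx":0,"ty":0,"tz":0,"ax":0,"ay":0,"az":0,"jaw":-1}]' 30
python3 -m jog '[{"tx":0,"ty":0,"tz":-30,"ax":0,"ay":0,"az":0,"jaw":-1},{"tx":0,"ty":0,"tz":-60,"ax":0,"ay":0,"az":0,"jaw":-1},{"tx":-20,"ty":50,"tz":-60,"ax":0,"ay":0,"az":0,"jaw":-1},{"tx":-20,"ty":55,"tz":0,"ax":0,"ay":0,"az":0,"jaw":-1},{"tx":-20,"ty":55,"tz":0,"ax":0,"ay":0,"az":0,"jaw":-1}]'
python3 - <<'E'
from h import *
delta([567,-40,100],.0796)
s=sense(); c=capture("wrist"); save(c,"w7.png")
for p in place_of("ring_blank","wrist")[:3]: print(np.round(p["centre"]),round(p["conf"],2),atz(c,p["centre"],0,s).round(1))
E
```

```text
time_s: 22.95
eef_pos: [446.2, -277.1, 2.7]
ee_rot: [0.0, -0.04, 0.999, -0.0]
force: [0.0, -0.1, -2.3]
grip_width: 0.257
grip_force: 88.8
time_s: 23.45
eef_pos: [446.3, -277.2, 2.9]
ee_rot: [0.0, -0.04, 0.999, -0.0]
force: [-0.2, 0.1, 0.5]
grip_width: 1.002
grip_force: 0.0
time_s: 24.08
eef_pos: [490.1, -122.9, 139.9]
ee_rot: [0.001, -0.039, 0.999, -0.001]
force: [1.0, 0.1, -0.7]
grip_width: 0.999
grip_force: 0.0
pos [ 490.1 -122.9  139.9] F [ 1.   0.1 -0.7] turn [-0.001  0.002 -0.001] shift in goal axes [-83.2  76.6  39.9] j [-0.48  0.36  1.68 -0.    1.09 -2.13] t 24.07 w 0.999
```

```bash
python3 -m jog '[{"tx":-30,"ty":40,"tz":0,"ax":0,"ay":0,"az":0,"jaw":-1},{"tx":-40,"ty":36,"tz":20,"ax":0,"ay":0,"az":0,"jaw":-1},{"tx":0,"ty":0,"tz":0,"ax":0,"ay":0,"az":0,"jaw":-1},{"tx":0,"ty":0,"tz":0,"ax":0,"ay":0,"az":0,"jaw":-1}]' 25
python3 - <<'E'
from h import *
s=sense(); c=capture("wrist"); save(c,"w8.png")
for p in place_of("ring_blank","wrist")[:3]: print(np.round(p["centre"]),round(p["conf"],2),atz(c,p["centre"],4,s).round(1))
P=cloud(c,s); m=(P[...,2]>5)&(P[...,2]<14)&(abs(P[...,0]-567)<30)&(abs(P[...,1]+40)<30); 
Q=P[m]; print(len(Q),cv2.minEnclosingCircle(Q[:,:2].astype(np.float32)),np.median(Q,axis=0))
delta([567,-40,100],.0796)
t=capture("top"); P=cloud(t); A=P[(P[...,2]>12)&(P[...,2]<30)&(abs(P[...,0]-436)<60)&(abs(P[...,1]+281)<40)]; print("handle",len(A),np.percentile(A[:,2],[5,50,95]))
E
```

```text
time_s: 24.68
eef_pos: [553.3, -43.7, 119.2]
ee_rot: [0.0, -0.04, 0.999, -0.0]
force: [0.6, -0.8, 0.3]
grip_width: 1.0
grip_force: 0.0
[284. 217.] 0.84 [562.2 -41.1   4. ]
208 ((563.256591796875, -39.92283630371094), 10.798322677612305) [562.66423864 -39.90584281   7.99375699]
pos [553.3 -44.2 119.7] F [-0.3 -0.4  0.4] turn [-0.001  0.001 -0.002] shift in goal axes [-14.    3.1  19.7] j [-0.29  0.49  1.55 -0.    1.1  -1.94] t 24.77 w 0.998
handle 369 [12.93206148 17.08311188 21.62372074]
```

```bash
python3 -m jog '[{"tx":-10,"ty":3.3,"tz":40,"ax":0,"ay":0,"az":0,"jaw":-0.2},{"tx":0,"ty":0,"tz":40,"ax":0,"ay":0,"az":0,"jaw":-0.2},{"tx":0,"ty":0,"tz":15,"ax":0,"ay":0,"az":0,"jaw":-0.2},{"tx":0,"ty":0,"tz":0,"ax":0,"ay":0,"az":0,"jaw":-0.2},{"tx":0,"ty":0,"tz":0,"ax":0,"ay":0,"az":0,"jaw":-0.2}]' 25
python3 -c "
from h import *
delta([563,-40,2],.0796)"
```

```text
time_s: 25.45
eef_pos: [564.1, -39.5, 25.9]
ee_rot: [0.002, -0.039, 0.999, -0.001]
force: [-0.0, -0.5, 0.5]
grip_width: 0.603
grip_force: 0.0
pos [564.1 -39.5  25.9] F [-0.  -0.5  0.5] turn [-0.002  0.003 -0.001] shift in goal axes [ 1.2 -0.4 23.9] j [-0.28  0.64  1.59 -0.    0.91 -1.93] t 25.45 w 0.603
```

```bash
python3 -m jog '[{"tx":1,"ty":-0.4,"tz":16,"ax":-0.002,"ay":0.003,"az":0,"jaw":-0.2},{"tx":0,"ty":0,"tz":7.5,"ax":0,"ay":0,"az":0,"jaw":-0.2},{"tx":0,"ty":0,"tz":0,"ax":0,"ay":0,"az":0,"jaw":-0.2},{"tx":0,"ty":0,"tz":0,"ax":0,"ay":0,"az":0,"jaw":-0.2}]' 25
python3 -c "
from h import *
delta([563,-40,2],.0796)"
python3 -m jog '[{"tx":0,"ty":0,"tz":0,"ax":0,"ay":0,"az":0,"jaw":0.3},{"tx":0,"ty":0,"tz":0,"ax":0,"ay":0,"az":0,"jaw":0.6},{"tx":0,"ty":0,"tz":0,"ax":0,"ay":0,"az":0,"jaw":1},{"tx":0,"ty":0,"tz":0,"ax":0,"ay":0,"az":0,"jaw":1},{"tx":0,"ty":0,"tz":0,"ax":0,"ay":0,"az":0,"jaw":1}]' 25
```

```text
time_s: 25.95
eef_pos: [562.5, -39.6, 0.9]
ee_rot: [-0.001, -0.04, 0.999, 0.001]
force: [0.4, 0.4, -0.0]
grip_width: 0.602
grip_force: 0.0
pos [562.5 -39.6   0.9] F [ 0.4  0.4 -0. ] turn [ 0.001 -0.002 -0.   ] shift in goal axes [-0.5 -0.5 -1.1] j [-0.28  0.68  1.6   0.    0.87 -1.93] t 25.95 w 0.602
time_s: 26.58
eef_pos: [562.5, -39.6, 1.1]
ee_rot: [-0.001, -0.04, 0.999, 0.001]
force: [-1.2, -0.2, 5.9]
grip_width: 0.23
grip_force: 24.6
```

```bash
python3 -m jog '[{"tx":0,"ty":0,"tz":-30,"ax":0,"ay":0,"az":0,"jaw":1},{"tx":20,"ty":0,"tz":-50,"ax":0,"ay":0,"az":0,"jaw":1},{"tx":20,"ty":30,"tz":-30,"ax":0,"ay":0,"az":0,"jaw":1},{"tx":15,"ty":52,"tz":0,"ax":0,"ay":0,"az":0,"jaw":1},{"tx":15,"ty":52,"tz":0,"ax":0,"ay":0,"az":0,"jaw":1}]' 25
python3 -m jog '[{"tx":13,"ty":50,"tz":0,"ax":0,"ay":0,"az":0,"jaw":1},{"tx":5,"ty":52,"tz":0,"ax":0,"ay":0,"az":0,"jaw":1},{"tx":0,"ty":52,"tz":0,"ax":0,"ay":0,"az":0,"jaw":1},{"tx":0,"ty":45,"tz":0,"ax":0,"ay":0,"az":0,"jaw":1},{"tx":0,"ty":0,"tz":0,"ax":0,"ay":0,"az":0,"jaw":1}]' 25
python3 - <<'E'
from h import *
s=sense(); c=capture("wrist"); save(c,"w9.png"); delta([446,315.5,60],.0796)
for p in place_of("bench_block","wrist")[:3]: print(np.round(p["centre"]),round(p["conf"],2),atz(c,p["centre"],0,s).round(1))
P=cloud(c,s); m=(P[...,2]>14)&(P[...,2]<26)&(abs(P[...,0]-446)<55)&(abs(P[...,1]-315)<55); Q=P[m]
print(len(Q),cv2.minAreaRect(Q[:,:2].astype(np.float32)),np.median(Q[:,2]))
E
```

```text
time_s: 27.2
eef_pos: [481.5, 89.5, 111.2]
ee_rot: [-0.001, -0.039, 0.999, 0.001]
force: [1.5, 0.3, -0.2]
grip_width: 0.227
grip_force: 24.7
time_s: 27.82
eef_pos: [447.7, 287.5, 110.9]
ee_rot: [-0.001, -0.041, 0.999, 0.001]
force: [0.6, 0.0, -0.9]
grip_width: 0.224
grip_force: 24.7
pos [448.  286.  110.9] F [-0.7  0.  -0.7] turn [ 0.001 -0.003  0.002] shift in goal axes [-0.4 29.5 50.9] j [ 0.35  0.45  1.63  0.    1.06 -1.31] t 27.88 w 0.226
[319. 210.] 0.9 [446.8 315.7   0. ]
8006 ((445.5776062011719, 314.8408508300781), (65.56854248046875, 65.09720611572266), 15.50363826751709) 19.813173071976735
```

View pics/w9.png

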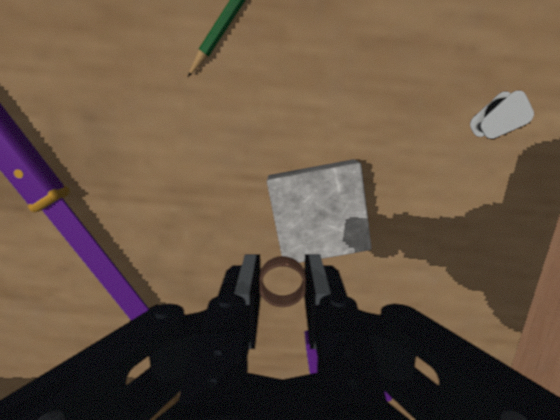

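The ring is held flat between the pads at px (283,281), and the grey block is at px (320,210), world (446,315). I set the ring down there.

```bash
python3 -m jog '[{"tx":0,"ty":29.2,"tz":0,"ax":0,"ay":0,"az":0,"jaw":1},{"tx":0,"ty":0,"tz":40,"ax":0,"ay":0,"az":0,"jaw":1},{"tx":0,"ty":0,"tz":35,"ax":0,"ay":0,"az":0,"jaw":1},{"tx":0,"ty":0,"tz":0,"ax":0,"ay":0,"az":0,"jaw":1},{"tx":0,"ty":0,"tz":0,"ax":0,"ay":0,"az":0,"jaw":1}]' 25
python3 -c "
from h import *
delta([445.6,315,21.5],.0796)"
```

```text
time_s: 28.55
eef_pos: [447.0, 314.1, 37.8]
ee_rot: [-0.0, -0.039, 0.999, 0.001]
force: [-0.1, -0.2, 0.1]
grip_width: 0.229
grip_force: 24.7
pos [447.  314.1  37.8] F [-0.1 -0.2  0.1] turn [ 0.002 -0.001 -0.001] shift in goal axes [ 1.3  1.  16.3] j [ 0.4   0.59  1.64  0.    0.91 -1.25] t 28.55 w 0.229
```

```bash
python3 -m jog '[{"tx":1.3,"ty":1,"tz":8,"ax":0.002,"ay":-0.001,"az":0,"jaw":1},{"tx":0,"ty":0,"tz":6,"ax":0,"ay":0,"az":0,"jaw":1},{"tx":0,"ty":0,"tz":0,"ax":0,"ay":0,"az":0,"jaw":1},{"tx":0,"ty":0,"tz":0,"ax":0,"ay":0,"az":0,"jaw":1}]' 25
python3 -m jog '[{"tx":0,"ty":0,"tz":1,"ax":0,"ay":0,"az":0,"jaw":1},{"tx":0,"ty":0,"tz":0,"ax":0,"ay":0,"az":0,"jaw":1},{"tx":0,"ty":0,"tz":0,"ax":0,"ay":0,"az":0,"jaw":1}]' 25
```

```text
time_s: 29.05
eef_pos: [444.7, 315.5, 22.6]
ee_rot: [-0.001, -0.04, 0.999, -0.0]
force: [-0.1, -0.1, -0.9]
grip_width: 0.227
grip_force: 24.7
time_s: 29.42
eef_pos: [444.6, 315.4, 21.5]
ee_rot: [-0.001, -0.04, 0.999, -0.0]
force: [-1.1, -0.2, 0.4]
grip_width: 0.228
grip_force: 24.7
```

```bash
python3 -m jog '[{"tx":0,"ty":0,"tz":0.3,"ax":0,"ay":0,"az":0,"jaw":0.45},{"tx":0,"ty":0,"tz":0,"ax":0,"ay":0,"az":0,"jaw":0},{"tx":0,"ty":0,"tz":0,"ax":0,"ay":0,"az":0,"jaw":-1},{"tx":0,"ty":0,"tz":0,"ax":0,"ay":0,"az":0,"jaw":-1}]' 25
python3 -m jog '[{"tx":0,"ty":0,"tz":-30,"ax":0,"ay":0,"az":0,"jaw":-1},{"tx":0,"ty":0,"tz":-60,"ax":0,"ay":0,"az":0,"jaw":-1},{"tx":30,"ty":0,"tz":-40,"ax":0,"ay":0,"az":0,"jaw":-1},{"tx":0,"ty":0,"tz":0,"ax":0,"ay":0,"az":0,"jaw":-1},{"tx":0,"ty":0,"tz":0,"ax":0,"ay":0,"az":0,"jaw":-1}]'
python3 - <<'E'
from h import *
s=sense(); c=capture("wrist"); t=capture("top")
P=cloud(c,s); m=(P[...,2]>14)&(P[...,2]<35)&(abs(P[...,0]-446)<55)&(abs(P[...,1]-315)<55); Q=P[m]
print(cv2.minAreaRect(Q[:,:2].astype(np.float32))[0])
H=Q[Q[:,2]>24.5]; print("ring",len(H),cv2.minEnclosingCircle(H[:,:2].astype(np.float32)),np.percentile(H[:,2],[5,50,95]))
v,u=np.nonzero(m); a=cv2.resize(c["color"][v.min():v.max(),u.min():u.max()],(400,400)); b=cv2.resize(t["color"][195:295,365:465],(400,400))
cv2.imwrite("pics/end.png",np.hstack([a,b])[:,:,::-1])
P=cloud(t); A=P.reshape(-1,3)
d=np.array([.9968,.0796]); dd=A[:,:2]-[446.2,-277.1]; l=dd@d; w=dd@[-d[1],d[0]]
print([(L,np.median(A[(abs(l-L)<6)&(abs(w)<6),2]).round(1)) for L in range(-50,155,20)])
E
```

```text
time_s: 29.92
eef_pos: [444.6, 315.4, 21.2]
ee_rot: [-0.001, -0.04, 0.999, -0.0]
force: [0.4, -0.0, -0.2]
grip_width: 0.893
grip_force: 0.0
time_s: 30.55
eef_pos: [414.8, 313.0, 150.6]
ee_rot: [-0.001, -0.04, 0.999, -0.001]
force: [-0.2, -0.1, -0.6]
grip_width: 0.993
grip_force: 0.0
(445.454833984375, 314.79388427734375)
ring 206 ((445.6214599609375, 315.9720458984375), 10.909175872802734) [25.01572994 27.82454757 29.17076629]
[(-50, np.float64(18.1)), (-30, np.float64(17.8)), (-10, np.float64(18.8)), (10, np.float64(18.1)), (30, np.float64(18.4)), (50, np.float64(13.6)), (70, np.float64(14.8)), (90, np.float64(15.6)), (110, np.float64(17.9)), (130, np.float64(18.4)), (150, np.float64(19.7))]
```

View pics/end.png

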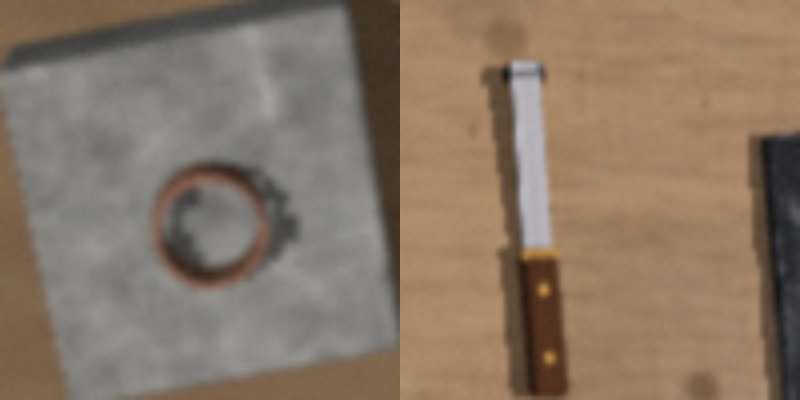

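The ring lies flat in the middle of the block, about 1 mm off centre (left half, px 210,225). The stick lies flat on the bench, rubber side down (right half). I hand in.

```bash
python3 -c "
from rig import finish_job
print(finish_job())"
```

```text
the job is handed in; nothing more can be done
None
```

The job is handed in: I drew the ring out with about 4 N of pressure and set it flat about 1 mm from the middle of the steel block, and the stick lies flat on the bench, rubber side down; the judge's result was not shown.

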